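# Release the ball tray and hold it level over the catch board

### The arm

A 7-joint arm with a two-finger parallel gripper is mounted at the origin on the work surface. World frame = base frame: x ahead of the robot, y to its left, z up, the work surface at z = 0. Lengths are in m, angles in rad, forces in N, time in s.
With the tool pointing down it reaches from about 0.4 to 0.75 m from the base axis. Payload 19.5 kg.
Tool frame: the origin (TCP) lies at the very end of the fingers, on their centre line; the grasp point (between the pads) lies 19 mm behind it; z points along the fingers, y is the line along which they close (so a half turn about z gives the same grasp; the last joint's range is limited). The gripper opens to 85 mm and grips with 20 to 120 N. Pads are 22 mm wide; open, the fingers measure 114 mm over their backs; the gripper's body (76 mm by 85 mm) begins 54 mm behind the grasp point. The pads swing forward as they close: fully open they stand 13 mm farther back than shut.
Start: joints at [1.284, 0.707, -0.028, 1.485, 0.022, 0.951, -0.075], TCP at [0.139, -0.558, 0.231] pointing down, gripper open.
Joint ranges: [-2.71, 2.71], [-0.32, 2.16], [-1.57, 1.52], [0, 2.45], [-1.46, 4.6], [0, 2.02], [-2.83, 2.83]. Speed limits (rad/s): [1.89, 1.89, 2.57, 2.57, 3.01, 3.01, 3.01].

### API

Orientations are given as a rotation vector (axis times angle).
In Python, from plant import * gives the robot as it stands. Calls block until the motion is done:
- reach(position, orientation): joint-space move of the TCP to a pose.
- movel(position, frame=None, v=0.15): straight line of the TCP; frame=None keeps the orientation; v is the mean speed in m/s.
- move_j(angles): joint-space move.
- gripper_to(opening, grip_force=None): finger opening in m; grip_force is the grip in N (None keeps the last); returns when the fingers have stopped.
- pause(seconds).
- ik(position, orientation): joint angles nearest the present ones, or None.
- state(): the state.
- capture(name): name is "side" or "top"; returns the picture (400x640x3 uint8, blue, green, red); there is no depth.
- calibration(name): a dict with "camera_matrix" (3x3 intrinsics, pixels), "R" (3x3) and "t" (3): a world point X has camera coordinates R X + t. Camera axes: x right, y down, z forward; pixel columns grow to the right and rows downward; lengths in m; the calibration is good to about 2 mm. A picture is of the moment at which its call begins. calibration takes no time and is no camera call.
A pose or a line that the arm cannot do raises Unreachable and nothing moves.
- hand_in(): hands the job in; it is judged then, once.
The state is a dict: "clock": time; "q": joint angles; "qd": joint speeds; "joint_torque": joint torques, N m; "position": TCP position; "ee_rot": TCP orientation; "wrist_force": force on the tool from outside, world axes, zero at the start; "torque": the same for the moment, N m; "grip_width": finger opening in m; "gripper_force": force on a finger pad.
Only numpy, scipy, OpenCV 4.12 (cv2) and the standard library are available. Lean on these libraries where they do the work, as an engineer would, in place of code of your own. Each camera call takes 0.05 s, during which the arm holds its last target. There are 200 camera calls.

### The job

Turn the black bar knob of the dock's latch clockwise until it clicks past its detent and the tongue is clear of the plywood tray, then lift the tray by its upright handle and carry it, with the steel ball staying in its pocket, over to the square cork board. Finish while holding it there: tray level and still, handle over the middle of the board and the tray's underside about 10 cm above the bench; do not put it down or let go. Leave the tools and other things lying about where they are.

Things in the scene. Friction and masses are not known exactly. Their poses are not given: they have to be found in the camera images.
- dock: Fixed wooden dock, board x -110 to +90 mm, y -51 to +109 mm, 20 mm thick; origin on the bench below the middle of the tray's seat. Fences 31.5 mm high (from the bench) stand about 3 mm off the tray's -y side and both ends. A pedestal 30.5 mm high at x -60, y +80 mm carries the latch.
- latch (a joint): Turn of the latch (rad): 0 = tongue over the tray's edge; grows clockwise seen from above to its stop at 1.35 = open. Starts at 0. An over-centre spring resists with at most about 0.12 N m up to half way (0.68); there it clicks over and drives the latch on to the stop and holds it there. Open from 1.1.
- latch_grip (a point): Grip point on the latch's vertical axis, 62.5 mm above the bench, at x -60, y +78 mm of the dock; turns with the latch. Black upright bar, 42 x 14 mm, 38.5 to 74.5 mm above the bench; at joint 0 its length lies along the dock's y. Below it a steel hub 28 mm across and a flat tongue, 10 mm wide, reaching 52 mm from the axis: to the dock's -y closed, to its -x open.
- tray: Loose plywood carrying tray, 160 x 80 x 8.5 mm, about 0.28 kg; starts in the dock's seat with the same yaw (x along its length). Origin on its underside below its upright handle; the plate runs from x -90 to +70 mm and y -40 to +40 mm.
- tray_handle (a point): Grip point on the tray's handle, 42.5 mm above the tray's underside (axes as the tray). The handle is an upright wooden fin, 50 mm long along the tray's x, 12 mm thick along its y, its top 54.5 mm above the underside; grip it across its thickness from above. With the ball aboard the tray balances close to it.
- tray_pocket (a point): Where the ball's centre is when it lies in the middle of the tray's pocket, at x +48 mm, 18 mm above the tray's underside. The pocket is round, 21 mm across, flat, 2.5 mm deep; the ball can roll about 3 mm either way in it and rolls out over the rim if the tray tips by about 37 degrees or is jerked.
- ball_center (a point): Centre of the loose steel ball, 24 mm diameter, about 57 g, lying in the tray's pocket.
- board: Fixed square cork board 160 x 160 x 8 mm on the bench; origin on the bench below its middle. A fixed wooden catch block, 50 x 40 mm, top 26 mm above the bench, stands on it at x -45, y -50 mm.
- bush: Bystander: loose brass bush, 22 mm diameter, 18 mm high, standing on the cork board at x +58, y +58 mm. Origin: middle of its underside.
- screwdriver: Bystander: screwdriver 170 mm long lying between the dock and the board; origin under its middle.
- mallet: Bystander: hammer 260 mm long lying at the robot's right; origin under its middle.
- plane: Bystander: brass and steel hand plane, 150 mm long, about 70 mm high, at the robot's left; origin under its middle.
- offcut: Bystander: wooden offcut 60 x 140 x 30 mm beyond the work area; origin under its middle.
- glue: Bystander: upright glue bottle 48 mm diameter, 120 mm high, beyond the work area; origin under its middle.
- dowel: Bystander: upright wooden dowel 22 mm diameter, 50 mm high, beyond the work area; origin under its middle.
There are look-alikes about, which are no part of the job. Of the things shaped like the tray, the plywood one is meant.

How it is judged:
By the outcome, as a careful person would: the job done as asked, in the order asked, and still so for the second after the job is handed in, while the arm keeps its last pose, push and grip.
It also fails if it takes over 61 s, if anything falls off the work surface, if the arm or the gripper's body presses on something with over 40 N, if the wrist force passes 120 N, or if a joint passes its speed limit or range.

## Working session

There is one attempt and no reset: what is moved stays moved. The work goes in short steps, each a Python script; the robot and the scene stay as the last script left them, time stands still between calls to the robot, and variables do not carry over. Pictures are saved under pics/ and viewed, at most 10 in all, crops included, and the job is handed in when it is done.

```bash
mkdir -p pics; ls
python3 - <<'E'
from plant import *
import cv2
for n in("top","side"):
    cv2.imwrite(f"pics/{n}0.png",capture(n)); c=calibration(n); print(n,c)
print(state())
E
```

```text
pics
top {'camera_matrix': array([[443.50327412,   0.        , 317.00957728],
       [  0.        , 443.50327412, 197.97721991],
       [  0.        ,   0.        ,   1.        ]]), 'R': array([[ 0.00604642, -0.99977384,  0.02038873],
       [-0.98381508, -0.00959888, -0.17892945],
       [ 0.17908469, -0.01897686, -0.98365063]]), 't': array([-0.00636789,  0.52176007,  1.28780705])}
side {'camera_matrix': array([[513.21120112,   0.        , 323.57962262],
       [  0.        , 513.21120112, 209.05707907],
       [  0.        ,   0.        ,   1.        ]]), 'R': array([[ 0.77091059, -0.63685359, -0.01069426],
       [-0.50389547, -0.5995231 , -0.62182104],
       [ 0.38959751,  0.48475721, -0.78308634]]), 't': array([-0.40527434,  0.30797833,  1.61500697])}
{'clock': 0.1, 'q': array([ 1.28430184,  0.70704723, -0.02759756,  1.48494415,  0.02202935,
        0.9509144 , -0.07551994]), 'qd': array([ 1.38906257e-03,  6.00634413e-05,  5.93925573e-05, -2.21612800e-03,
        4.69677426e-04, -8.62451233e-04, -5.39641856e-04]), 'joint_torque': array([ 3.19176914e-03, -8.84301138e+01,  1.23766255e+00, -2.36459541e+01,
        1.72793021e-02,  5.04800468e-03, -1.03200491e-04]), 'position': array([ 0.13928101, -0.55762986,  0.23087259]), 'ee_rot': array([-3.11710868e+00, -3.83412882e-01,  2.98722240e-04]), 'wrist_force': array([-0.3869149 , -0.17121631, -0.1277897 ]), 'torque': array([-0.03978384, -0.00552571, -0.06398579]), 'gripper_force': 0.0, 'grip_width': 0.08566723118475952}
```

View pics/top0.png

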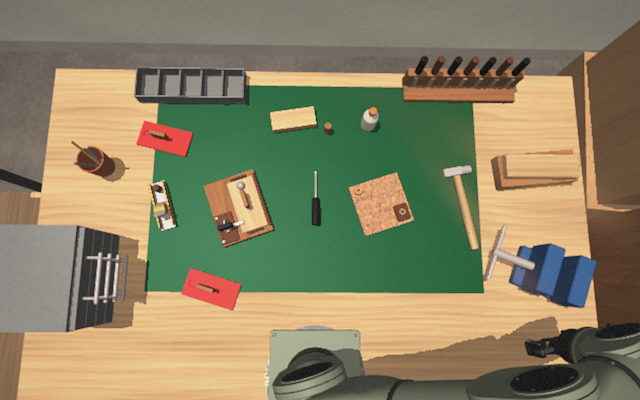

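View pics/side0.png

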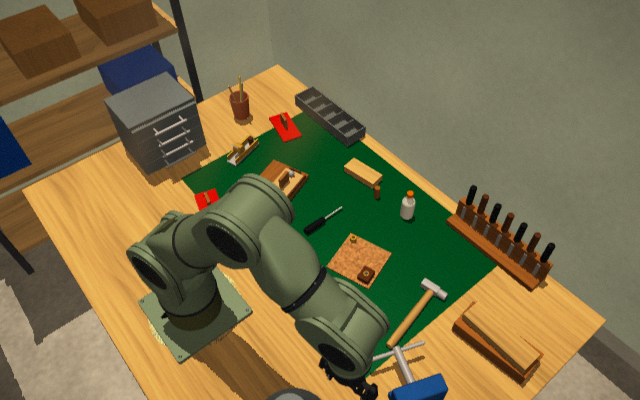

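The tray could be confused with three things: the red tray at (165,138), the red tray at (211,289) and the plywood tray in the dock at (247,205). I choose the plywood one. The board is at (381,204). Next is a close crop to check this.

Run:
```python
import cv2,numpy as np
im=cv2.imread("pics/top0.png")
a=cv2.resize(im[163:253,198:278],None,fx=6,fy=6,interpolation=cv2.INTER_CUBIC)
b=cv2.resize(im[166:241,343:418],None,fx=4.2,fy=4.2,interpolation=cv2.INTER_CUBIC)
o=np.zeros((540,800,3),np.uint8); o[:,:480]=a; o[:315,485:800]=b
cv2.imwrite("pics/crop.png",o)
```

```text
(no output)
```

View pics/crop.png

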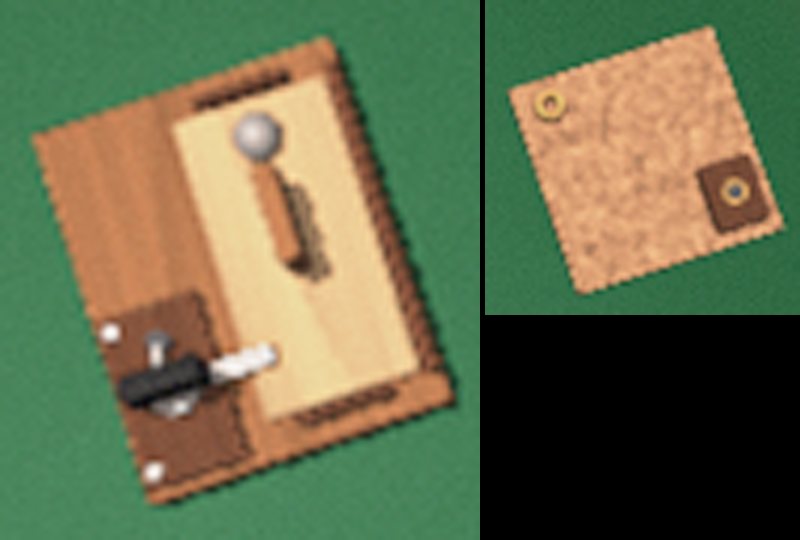

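The crop confirms the plywood tray in the dock, with the ball at crop (257,136), the fin at (280,215), and the black knob at (165,378) with its tongue over the tray. The board's catch block is at its lower right and the bush at its upper left.

```bash
cat > h.py <<'E'
import numpy as np, cv2
from scipy.optimize import least_squares
from scipy.spatial.transform import Rotation as R
from plant import calibration
def proj(P,n="top"):
    c=calibration(n); p=np.atleast_2d(P)@c["R"].T+c["t"]; q=p@c["camera_matrix"].T
    return q[:,:2]/q[:,2:]
def w(pose,P):
    P=np.atleast_2d(P).astype(float); x,y,a=pose; c,s=np.cos(a),np.sin(a)
    return np.c_[x+c*P[:,0]-s*P[:,1],y+s*P[:,0]+c*P[:,1],P[:,2]]
def fit(P,px,x0,n="top"):
    r=least_squares(lambda v:(proj(w(v,P),n)-px).ravel(),x0,loss="soft_l1"); return r.x,(proj(w(r.x,P),n)-px)
def down(yaw):  # tool down, tool y axis along world angle yaw
    y=np.array([np.cos(yaw),np.sin(yaw),0]); z=np.array([0,0,-1.]); 
    return R.from_matrix(np.c_[np.cross(y,z),y,z]).as_rotvec()
E
python3 - <<'E'
from h import *
px=lambda L,s,o,off=0:(np.array(L,float)-[off,0]+.5)/s-.5+o
np.set_printoptions(precision=4,suppress=True)
dock=[[.09,-.051,.02],[.09,.109,.02],[-.11,.109,.02],[-.11,-.051,.02]]
dp=px([(330,38),(35,135),(150,505),(455,402)],6,[198,163])
tray=[[.07,.04,.0285],[.07,-.04,.0285],[-.09,-.04,.0285],[-.09,.04,.0285],[.048,0,.038]]
tp=px([(172,122),(322,75),(418,368),(270,420),(257,136)],6,[198,163])
bp=px([(510,90),(712,27),(785,228),(583,293)],4.2,[343,166],485)
board=[[.08,.08,.008],[.08,-.08,.008],[-.08,-.08,.008],[-.08,.08,.008]]
for nm,P,p,x0 in(("dock",dock,dp,[.55,.2,.3]),("tray",tray,tp,[.55,.2,.3]),("both",dock+tray,np.r_[dp,tp],[.55,.2,.3]),("board",board,bp,[.55,-.15,.3])):
    x,e=fit(np.array(P),p,x0); print(nm,x,np.abs(e).max(1))
    if nm=="both": D=x; print("knob",w(D,[[-.06,.078,.0745]]),(proj(w(D,[[-.06,.057,.0745],[-.06,.099,.0745],[-.06,.026,.033]]))-[198,163]+.5)*6-.5)
E
```

```text
dock [0.5151 0.2141 0.3433] [0.3887 0.1733 0.174  0.1414]
tray [0.5157 0.214  0.3435] [0.3614 0.1293 0.2986 0.4282 0.1484]
both [0.5154 0.214  0.3437] [0.397  0.1568 0.0564 0.2756 0.4592 0.0373 0.2847 0.4415 0.0634]
knob [[0.4327 0.2672 0.0745]] [[201.1124 364.0174]
 [117.7662 392.444 ]
 [274.5889 353.9572]]
board [ 0.514  -0.2027  0.3216] [0.0804 0.2867 0.2953 0.4629]
```

Run:
```python
from plant import *
from h import *
np.set_printoptions(precision=3,suppress=True)
D=[.5154,.214,.3437];B=[.514,-.2027,.3216]
k=w(D,[[-.06,.078,.0435]])[0];h=w(D,[[0,0,.0435]])[0]
for a in (0,np.pi):
  for nm,p,yw in(("k0",k,D[2]),("kmid",k,D[2]-.7),("k1",k,D[2]-1.4),("kup",k+[0,0,.15],D[2]),("tray",h,D[2]+np.pi/2),("trayup",h+[0,0,.1],D[2]+np.pi/2),("board",[B[0],B[1],.12],B[2]+np.pi/2)):
    print(a,nm,ik(p,down(yw+a)))
```

```text
0 k0 [-0.801  0.961  0.351  1.901 -0.766  0.418  0.47 ]
0 kmid [-0.837  0.975  0.423  1.902 -0.873  0.459 -0.128]
0 k1 [-0.9    1.009  0.555  1.904 -1.029  0.547 -0.681]
0 kup [-0.503  0.665 -0.202  1.774  0.188  0.722 -0.461]
0 tray [ 0.053  1.206 -1.13   1.698  1.227  1.114  0.432]
0 trayup [ 0.055  1.021 -1.129  1.638  0.999  1.16   0.58 ]
0 board [ 0.879  1.164 -1.349  1.677  1.178  1.325  1.189]
3.141592653589793 k0 [-0.89   1.002  0.532  1.904 -1.005  0.531 -2.444]
3.141592653589793 kmid [-0.028  1.294 -1.349  1.876  1.364  1.283  0.942]
3.141592653589793 k1 [-0.028  1.294 -1.349  1.876  1.364  1.283  0.242]
3.141592653589793 kup [-1.039  0.816  0.852  1.79  -0.771  0.905 -2.632]
3.141592653589793 tray [-0.652  1.007  0.404  1.722 -0.679  0.557 -1.054]
3.141592653589793 trayup [-0.611  0.824  0.316  1.661 -0.355  0.714 -1.347]
3.141592653589793 board [ 0.289  0.83   0.055  1.697 -0.07   0.617 -0.866]
```

Run:
```python
import cv2
im=cv2.imread("pics/side0.png")
cv2.imwrite("pics/sc.png",cv2.resize(im[150:225,245:325],None,fx=7,fy=7,interpolation=cv2.INTER_CUBIC))
```

```text
(no output)
```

View pics/sc.png

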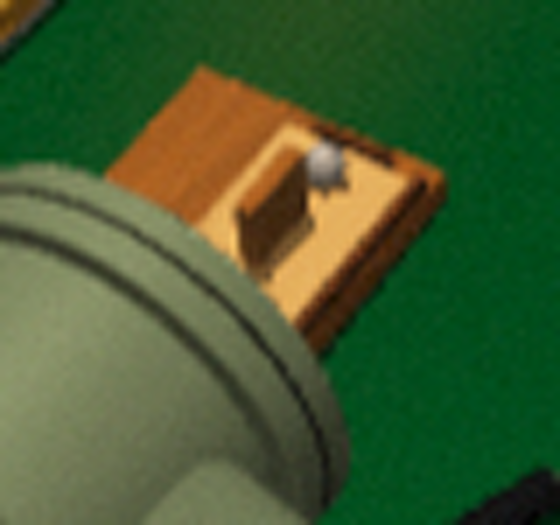

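The side view shows the tray, fin and ball in the dock, but the arm hides the latch. I'll move to a hover above the latch and look again.

Run:
```python
from plant import *
from h import *
D=[.5154,.214,.3437]
k=w(D,[[-.06,.078,.0435]])[0]
reach(k+[0,0,.16],down(D[2]))
s=state();print(s["clock"],s["position"],s["q"],s["wrist_force"])
a=capture("side");b=capture("top");cv2.imwrite("pics/s1.png",a)
u,v=proj(w(D,[[-.06,.078,.05]]),"side")[0].astype(int)
o=np.zeros((490,800,3),np.uint8)
o[:,:480]=cv2.resize(a[v-35:v+35,u-30:u+50],(480,420+70),interpolation=cv2.INTER_CUBIC) if 0 else cv2.resize(a[v-41:v+41,u-30:u+50],(480,490),interpolation=cv2.INTER_CUBIC)
o[:360,490:790]=cv2.resize(b[163:253,198:273],(300,360),interpolation=cv2.INTER_CUBIC)
cv2.imwrite("pics/c1.png",o);print(u,v)
```

```text
3.1667 [0.43301635 0.26666109 0.20352008] [-0.46873748  0.65376503 -0.26117333  1.7593563   0.23075349  0.75841192
 -0.50420447] [ 0.42110124  0.1227198  -0.01922675]
257 181
```

View pics/c1.png

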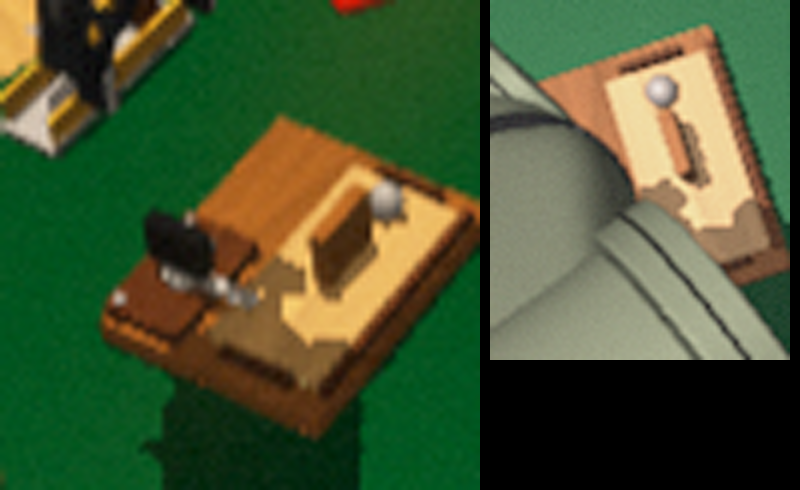

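The side view shows the black knob clearly at crop (180,243) with the tongue at (235,293). A pale tip shows just behind the knob at (190,218). I'll triangulate that and check the knob against the fitted dock.

Run:
```python
from plant import *
from h import *
D=[.5154,.214,.3437]
def tri(pt,ps):
    M=[calibration(n) for n in("top","side")]
    P=[c["camera_matrix"]@np.c_[c["R"],c["t"]] for c in M]
    X=cv2.triangulatePoints(P[0],P[1],np.array(pt,float),np.array(ps,float))[:,0];return X[:3]/X[3]
t=lambda u,v:((u+.5)/6+197.5,(v+.5)/6+162.5)
s=lambda u,v:((u+.5)/6+226.5,(v+.5)/5.976+139.5)
def loc(X):
    c,s_=np.cos(D[2]),np.sin(D[2]);d=X[:2]-D[:2];return np.r_[c*d[0]+s_*d[1],-s_*d[0]+c*d[1],X[2]].round(4)
print("pin?",loc(tri(t(155,340),s(190,218))))
print("ball",loc(tri(t(257,136),s(386,199))))
print("tongue tip",loc(tri(t(274,354),s(255,297))))
# knob top corners predicted in side crop
q=proj(w(D,[[-.06+a,.078+b,.0745] for a in(-.007,.007) for b in(-.021,.021)]),"side")
print(((q-[226.5,139.5])*[6,5.976]-.5).round())
```

```text
pin? [-0.0425  0.0796  0.0621]
ball [0.0476 0.0011 0.0364]
tongue tip [-0.0607  0.0261  0.0365]
[[201. 243.]
 [144. 217.]
 [214. 228.]
 [157. 202.]]
```

Run:
```python
from plant import *
from h import *
D=[.5154,.214,.3437]
c=calibration("top")
for u,v in((155,338),(157,362)):
  px=np.array([(u+.5)/6+197.5,(v+.5)/6+162.5,1])
  d=c["R"].T@np.linalg.solve(c["camera_matrix"],px);C=-c["R"].T@c["t"]
  for z in(.0305,.038,.045,.055,.065):
    X=C+d*(z-C[2])/d[2]
    cs,sn=np.cos(D[2]),np.sin(D[2]);e=X[:2]-D[:2]
    q=proj(X,"side")[0];print(u,v,z,(cs*e[0]+sn*e[1]).round(4),(-sn*e[0]+cs*e[1]).round(4),((q-[226.5,139.5])*[6,5.976]-.5).round())
im=cv2.imread("pics/s1.png")[160:200,237:277]
cv2.imwrite("pics/c2.png",cv2.resize(im,(600,600),interpolation=cv2.INTER_LANCZOS4))
```

```text
155 338 0.0305 -0.0322 0.0803 [210. 240.]
155 338 0.038 -0.0336 0.0792 [209. 234.]
155 338 0.045 -0.0349 0.0783 [208. 228.]
155 338 0.055 -0.0368 0.0769 [206. 220.]
155 338 0.065 -0.0387 0.0756 [204. 212.]
157 362 0.0305 -0.0441 0.0829 [196. 251.]
157 362 0.038 -0.0455 0.0819 [194. 245.]
157 362 0.045 -0.0467 0.0809 [193. 239.]
157 362 0.055 -0.0485 0.0795 [192. 231.]
157 362 0.065 -0.0503 0.0781 [190. 223.]
```

View pics/c2.png

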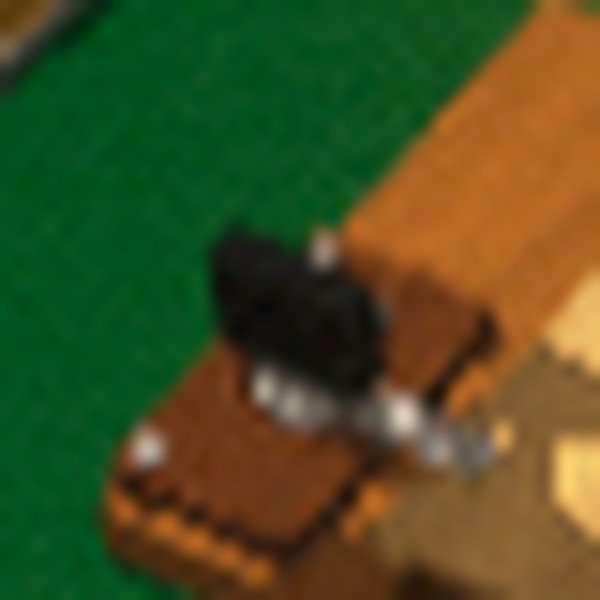

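The pin sits low at hub height, behind and below the knob. The white spot is only a pedestal screw. Gripping at z 43.5 mm clears both.

Run:
```python
from plant import *
from h import *
np.set_printoptions(precision=3,suppress=True)
D=[.5154,.214,.3437]
k=w(D,[[-.06,.078,.0440]])[0]
def st(m):
    s=state();print(m,round(s["clock"],2),s["position"],s["q"],"F",s["wrist_force"],"T",s["torque"],"g",s["grip_width"],s["gripper_force"])
gripper_to(.05,40)
movel(k,v=.08);st("down")
if np.linalg.norm(state()["wrist_force"])<10:
    gripper_to(0,40);st("grip")
    print([ik(k,down(D[2]-a)) for a in(.2,.7,1.35)])
```

```text
down 5.85 [0.433 0.267 0.044] [-0.54   0.921 -0.141  1.893  0.332  0.35  -0.595] F [ 0.241  0.439 -0.153] T [-0.005  0.021 -0.05 ] g 0.049667563257871854 0.0
grip 6.26 [0.431 0.266 0.044] [-0.54   0.921 -0.142  1.896  0.332  0.352 -0.595] F [-15.227  -2.987  18.06 ] T [-0.957  3.072  0.095] g 0.013328140605870687 40.22791564464569
[array([-0.561,  0.921, -0.102,  1.894,  0.245,  0.339, -0.711]), array([-0.61 ,  0.921, -0.011,  1.895,  0.027,  0.325, -0.998]), array([-0.672,  0.927,  0.103,  1.897, -0.256,  0.33 , -1.373])]
```

Run:
```python
from plant import *
from h import *
np.set_printoptions(precision=3,suppress=True)
D=[.5154,.214,.3437]
k=w(D,[[-.06,.078,.0450]])[0]+[-.0022,-.0008,0]
def st(m):
    s=state();print(m,round(s["clock"],2),s["position"],"F",s["wrist_force"],"T",s["torque"],"g",s["grip_width"].__round__(4),round(s["gripper_force"],1));return s
movel(k,v=.02);st("centre")
for a in(.2,.4,.6,.8,1.0,1.2,1.35):
    reach(k,down(D[2]-a)); s=st(a)
    if np.linalg.norm(s["wrist_force"])>45: print("stop");break
```

```text
centre 6.53 [0.43  0.266 0.044] F [  2.183   1.18  -19.714] T [ 0.221 -0.525  0.134] g 0.0136 43.2
0.2 6.78 [0.43  0.266 0.045] F [  1.023   1.607 -24.823] T [ 0.169 -0.25   0.113] g 0.0133 42.4
0.4 7.03 [0.43  0.266 0.045] F [  0.725   1.211 -25.836] T [ 0.236 -0.036  0.041] g 0.0134 42.2
0.6 7.28 [0.43  0.266 0.045] F [ -1.342   0.622 -25.842] T [ 0.299  0.176 -0.017] g 0.0134 42.2
0.8 7.53 [0.43  0.266 0.045] F [ -0.818   1.341 -24.859] T [ 0.39   0.332 -0.042] g 0.0134 42.3
1.0 7.78 [0.429 0.266 0.045] F [ -3.123   1.402 -27.301] T [ 0.568  0.608 -0.072] g 0.0129 42.1
1.2 8.03 [0.429 0.267 0.045] F [ -2.925   2.981 -26.146] T [ 0.727  0.676 -0.061] g 0.0133 42.3
1.35 8.28 [0.429 0.267 0.045] F [ -3.222   2.951 -26.106] T [ 0.855  0.611 -0.119] g 0.0134 42.3
```

Run:
```python
from plant import *
from h import *
np.set_printoptions(precision=3,suppress=True)
gripper_to(.05);pause(.1)
p=state()["position"]; movel([p[0],p[1],.16],v=.15)
s=state();print(s["clock"],s["position"],s["wrist_force"],s["q"])
a=capture("side");cv2.imwrite("pics/s2.png",a)
cv2.imwrite("pics/c3.png",cv2.resize(a[140:222,227:307],(585,600),interpolation=cv2.INTER_CUBIC))
D=[.5154,.214,.3437];h=w(D,[[0,0,.0435]])[0]
for p,y in((h+[0,0,.1],D[2]),(h,D[2]),([.514,-.2027,.15],.3216)):
  for a in(1,-1): print(a,ik(p,down(y+a*np.pi/2)))
```

```text
9.7417 [0.43  0.266 0.159] [-0.541 -0.234 -0.918] [-0.726  0.724  0.197  1.828 -0.228  0.612 -1.396]
1 [-0.1    0.878 -0.709  1.643  0.7    0.891  0.827]
-1 [-0.574  0.814  0.241  1.66  -0.273  0.701 -1.423]
1 [-0.148  1.022 -0.605  1.705  0.853  0.7    0.7  ]
-1 [-0.541  0.972  0.177  1.718 -0.321  0.48  -1.381]
1 [ 0.737  0.905 -0.863  1.655  0.806  0.974  1.474]
-1 [ 0.25   0.788  0.13   1.672 -0.145  0.691 -0.795]
```

View pics/c3.png

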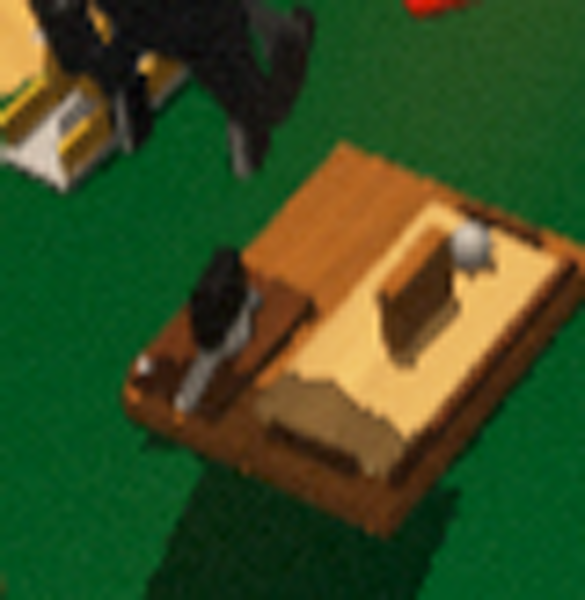

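The latch is open: the knob has turned, and the tongue at (190,390) points to the dock's -x, well clear of the tray. The ball is still in its pocket at (470,243). Now I'll grip the handle.

Run:
```python
from plant import *
from h import *
np.set_printoptions(precision=4,suppress=True)
D=[.5154,.214,.3437];h=w(D,[[0,0,.0435]])[0]+[-.002,-.0005,0];o=down(D[2]-np.pi/2)
def st(m):
    s=state();print(m,round(s["clock"],2),s["position"],"F",s["wrist_force"],"T",s["torque"],"g",s["grip_width"].__round__(4),round(s["gripper_force"],1));return s
reach(h+[0,0,.11],o)
movel(h,v=.08);s=st("down")
if np.linalg.norm(s["wrist_force"])<8:
    gripper_to(0,30);s=st("grip"); print(s["position"]-h)
```

```text
down 11.79 [0.5136 0.2136 0.0439] F [0.1435 0.1566 0.3958] T [ 0.0289 -0.0381 -0.0402] g 0.05 0.0
grip 12.22 [0.5135 0.2136 0.0437] F [-1.0805  0.7098  5.9246] T [ 0.032   0.1563 -0.0617] g 0.0118 30.4
[0.0001 0.0001 0.0002]
```

Run:
```python
from plant import *
from h import *
np.set_printoptions(precision=4,suppress=True)
def st(m):
    s=state();print(m,round(s["clock"],2),s["position"],"F",s["wrist_force"],"T",s["torque"],"g",s["grip_width"].__round__(4),round(s["gripper_force"],1));return s
gripper_to(0,80);st("grip80")
p=state()["position"].copy()
movel([p[0],p[1],.055],v=.03);st("up1")
movel([p[0],p[1],.145],v=.06);st("up2");pause(.2)
a=capture("side");cv2.imwrite("pics/s3.png",a)
u,v=proj(np.array([p[0],p[1],.14]),"side")[0].astype(int)
cv2.imwrite("pics/c4.png",cv2.resize(a[v-45:v+75,u-70:u+70],(700,600),interpolation=cv2.INTER_CUBIC))
```

```text
grip80 12.43 [0.5135 0.2136 0.0438] F [-2.739  -0.5308  8.8654] T [ 0.0598  0.3369 -0.0025] g 0.0109 78.9
up1 12.97 [0.5135 0.2136 0.055 ] F [ 0.2985 -0.6235 -3.1477] T [-0.0303  0.0154  0.0929] g 0.0108 77.8
up2 14.62 [0.5134 0.2135 0.1447] F [ 0.2743 -0.5827 -3.465 ] T [0.058  0.0227 0.0562] g 0.0112 77.8
```

View pics/c4.png

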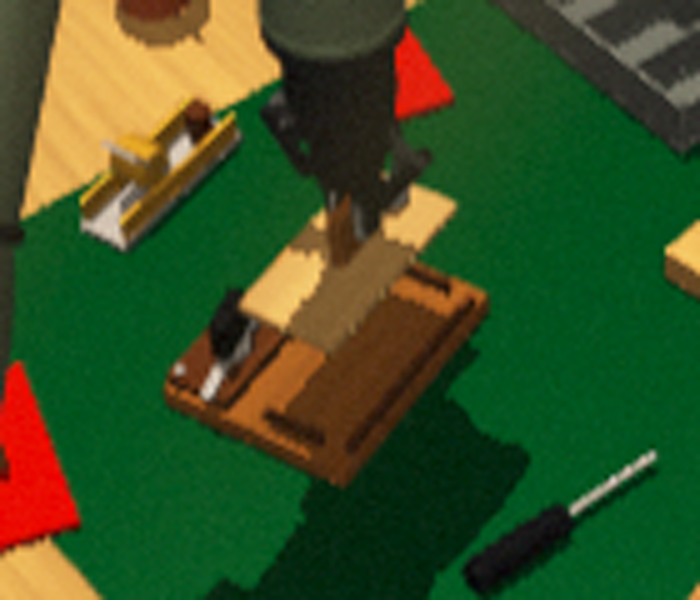

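The tray is in the air and looks level. The weight is about 3.4 N, so the ball is aboard, though the gripper hides it here. Next I'll carry it to the board.

Run:
```python
from plant import *
from h import *
np.set_printoptions(precision=4,suppress=True)
def st(m):
    s=state();print(m,round(s["clock"],2),s["position"],"F",s["wrist_force"],"T",s["torque"],"g",s["grip_width"].__round__(4),s["q"]);return s
o=down(.3216-np.pi/2)
movel([.513,-.203,.145],o,v=.1);st("over")
movel([.513,-.203,.1237],o,v=.04);pause(.5);st("end")
a=capture("side");b=capture("top")
u,v=proj(np.array([.513,-.203,.1]),"side")[0].astype(int)
o=np.zeros((600,800,3),np.uint8)
o[:,:500]=cv2.resize(a[v-60:v+60,u-50:u+50],(500,600),interpolation=cv2.INTER_CUBIC)
u,v=proj(np.array([.513,-.203,.1]))[0].astype(int)
o[:,500:]=cv2.resize(b[v-60:v+60,u-30:u+30],(300,600),interpolation=cv2.INTER_CUBIC)
cv2.imwrite("pics/c5.png",o)
```

```text
over 19.18 [ 0.513  -0.2029  0.145 ] F [-0.1509 -0.1488 -2.9807] T [-0.0558  0.0443  0.0398] g 0.0109 [ 0.2535  0.7938  0.125   1.6798 -0.1426  0.6769 -0.7962]
end 20.37 [ 0.513  -0.203   0.1237] F [ 0.2691  0.2447 -2.3276] T [ 0.0188 -0.0292  0.0158] g 0.0109 [ 0.2579  0.8263  0.1173  1.6981 -0.1475  0.6258 -0.7918]
```

View pics/c5.png

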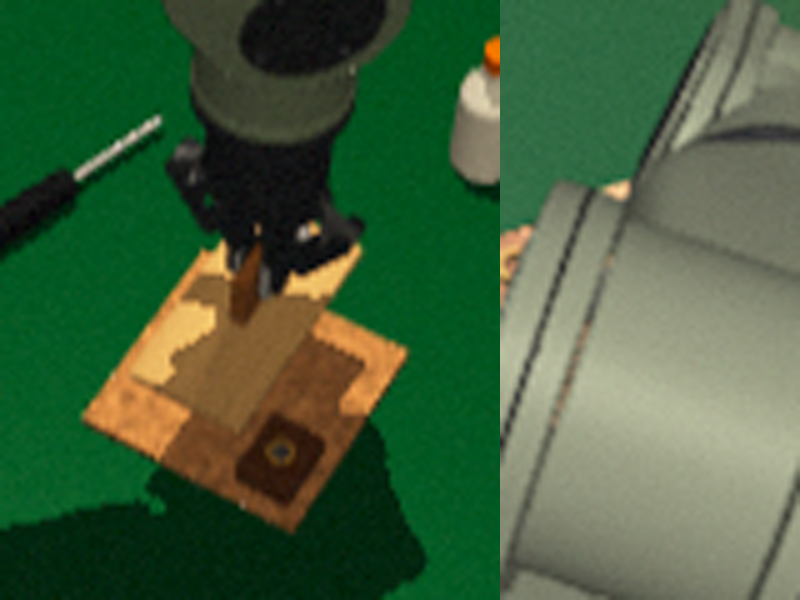

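The tray is over the board with the handle at (245,285), but the gripper hides the ball. I'll average the wrist force to confirm the ball's weight and check level from the three visible tray corners.

Run:
```python
from plant import *
from h import *
F=[]
T=[]
for i in range(40):
    pause(.05);s=state();F.append(s["wrist_force"]);T.append(s["torque"])
F=np.array(F);print(F.mean(0),F.std(0),np.mean(T,0),s["clock"],np.abs(s["qd"]).max(),s["position"])
u,v=proj(np.array([.513,-.203,.1]),"side")[0].astype(int)
for zz in(.1085,):
  q=proj(w([.513,-.203,.3216],[[-.09,.04,zz],[-.09,-.04,zz],[.07,-.04,zz],[.048,0,.118]]),"side");print(((q-[u-50.5,v-60.5])*5-.5).round())
```

```text
[-0.06043974 -0.08122519 -3.13171257] [0.49075179 0.51177649 0.58844688] [ 0.00864693 -0.00018055  0.00436563] 22.4667 0.0019189017559223226 [ 0.51303043 -0.20299872  0.12371377]
[[129. 369.]
 [241. 427.]
 [364. 246.]
 [293. 235.]]
```

```bash
python3 -c "
from plant import *
print(hand_in())"
```

```text
the job is handed in; nothing more can be done
None
```

I turned the latch open past its click and carried the plywood tray to the cork board. I handed the job in still holding it level and still, handle over the middle of the board and underside about 10 cm up; the gripper hid the ball in the last pictures, but the weight and balance indicate it is still in its pocket.

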